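Clamp a specimen cup in the bench mixer with its sunken knob

ROBOT

A 6-joint arm with a two-finger parallel gripper is mounted at the origin on the work surface; the furniture and walls round the work are solid. World frame = base frame: x ahead of the robot, y to its left, z up, the work surface at z = 0. Lengths are in mm, angles in rad, forces in N, time in s.
With the tool pointing down it reaches from about 275 to 725 mm from the base axis. Payload 5.6 kg.
Tool frame: the origin (TCP) lies on the centre line of the jaws, within the pads' length; the fingertips stand 17 mm ahead of it and the grasp point (between the pads) lies 2 mm behind it (manip.tips_ahead is the distance from the TCP to the fingertips, in mm); z points along the fingers, y is the line along which they close (so a half turn about z gives the same grasp; the last joint's range is limited). The gripper opens to 85 mm and grips with 20 to 120 N. Pads are 22 mm wide; open, the fingers measure 114 mm over their backs; the gripper's body (76 mm by 85 mm) begins 54 mm behind the grasp point. The pads swing forward as they close: fully open they stand 13 mm farther back than shut.
Start: joints at [1.575, 0.255, 0.108, 0, -1.424, -0.285], TCP at [152.391, 528.46, 248.283] pointing down, gripper open.
Joint ranges: [-2.95, 2.95], [-1.21, 1.97], [-1.09, 1.5], [-2.87, 1.71], [-2.94, -0.07], [-3.05, 3.05]. Speed limits (rad/s): [2.57, 2.57, 3.14, 3.14, 3.14, 3.14].

INTERFACE

Orientations are given as a unit quaternion [x, y, z, w].
In Python, from workcell import manip gives the robot as it stands.
- The arm moves only by the tool apply_moves, never from a script. Its argument "plan" is one flat list of numbers, 7 for each row, row after row: the shift along the tool's x, y, z in mm, then the turn, a rotation vector about the tool's x, y, z in rad, then the finger opening in mm, from 0 to 85.4. A call has 1 to 12 rows; each row is the pose to reach, as a shift and turn from the pose commanded when the call began, along the tool's axes at that moment; what a row does not reach only later rows make up. A row lasts 1/10 s, in which the tool goes at most 50 mm and 8.59 degrees, less where a joint would pass 70% of its speed; a pose out of reach is approached as far as the arm can. A call with a gripper value outside its range is refused whole. The fingers move at their own pace and stop on an object; "force" is the grip in N (left out, the last holds). Time passes only in rows, so rows that repeat a pose let the fingers close. It gives the time, the measured TCP pose, the force, the opening and the grip force at its end, in the units of the state.
- manip.state(): the state, without advancing time (a new reading comes with each control period).
- manip.read_camera(name): name is "scene" or "top"; returns the picture (384x512x3 uint8, blue, green, red); there is no depth.
- manip.calibration(name): a dict with "fx", "fy", "cx", "cy" (pixels), "xyz" and "rotation" of the camera in the world. Camera axes: x right, y down, z forward; pixel columns grow to the right and rows downward; lengths in mm; the calibration is good to about 2 mm. A picture is of the moment at which its call begins. calibration takes no time and is no camera call.
- manip.sign_off(): hands the job in; it is judged then, once.
The state is a dict: "t": time; "joint_pos": joint angles; "dq": joint speeds; "joint_torque": joint torques, N m; "tcp_pos": TCP position; "eef_rot": TCP orientation; "contact_force": force on the tool from outside, world axes, zero at the start; "torque": the same for the moment, N m; "width": finger opening in mm; "gripper_force": force on a finger pad.
Only numpy, scipy, OpenCV 4.12 (cv2) and the standard library are available. Lean on these libraries where they do the work, as an engineer would, in place of code of your own. Each camera call takes 0.05 s, during which the arm holds its last target. There are 200 camera calls.

TASK

Get the yellow-lidded specimen cup ready for mixing: stand it upright in the mixer's clamp, between the fixed V stop and the sliding jaw, and let go of it. Then reach into the round well on the mixer's clamp head and turn the sunken knob clockwise until the jaw has pushed the cup home against the V and holds it there firmly, at about 14 newtons; feel for that in the knob and never overtighten, for the thin cup cracks at 30 newtons. Don't lean on the well with the fingers, and leave the white-lidded cup and the timer where they are.

Things in the scene. Friction and masses are not known exactly. Their poses are not given: they have to be found in the camera images.
- cup_a_mid (a point): the centre of the yellow-lidded specimen cup, 31 mm above its underside (the cup: 62 mm tall; white tapered body 41 mm across at the foot and 46 mm under the lid; yellow lid 52 mm across over the top 16 mm, fixed to the cup; about 90 g; closed). z is up when it stands.
- cup_b_mid (a point): the centre of the white-lidded cup, the same size as the yellow-lidded one; a bystander.
- nest (a point): in the clamp of the mixer (a fixed white appliance, base 130 x 292 mm): on its rubber mat, 34 mm over the worktop, where the middle of the cup's underside stands when the cup is home against the V stop. y runs along the mixer from the V stop (-y side) to the jaw and the clamp head (+y side), z is up. V stop and jaw end 26 mm above the mat. At the start the cup has 12 to 23 mm of play towards +y.
- v_stop: the fixed stop of the clamp: a metal block 78 mm wide with a 120 degree V that opens towards +y. Origin on the worktop under the middle of the mixer's base, axes as the nest's. Across from it is the sliding jaw, a metal plate with a rubber face, which the knob drives along -y, 10 mm per radian, through a spring of 8 N/mm. Where the jaw is set on its rods differs from mixer to mixer.
- well_rim (a point): the centre of the well's mouth, level with the top of the clamp head, 78 mm over the worktop and 134 mm from the nest along +y; same axes as the nest. The well is 72 mm across and 38 mm deep, with rigid walls; the knob stands in its middle.
- knob_top (a point): the centre of the knob's top, 11 mm below the rim. The knob is a blue bar grip, 34 mm long (x axis; a white line marks the -x end) and 12 mm thick (y axis: grip it across this); its straight sides reach 22 mm down from the top to a flange 30 mm across. It turns about the vertical, clockwise from above to tighten, and stays where it is left.
- well: the clamp head with the well: white casing 116 x 120 mm, grey plate; origin as v_stop's. Clamping takes 1.4 to 2.6 rad from the knob's start, the first 1.2 free. Free turning has a steady drag of about 0.24 N m, part of which stays when the hand stops (compare equal small steps); each newton on the cup adds 0.01 N m. 0.2 rad lead from first push to 14 N; 0.2 rad more crack the cup.
- timer: the count-down timer, 70 x 66 x 19 mm, lying left of the mixer; a bystander.
Things that resemble listed ones, but are neither listed nor needed, are in the scene too. What is meant by the part that bears cup_a_mid is not red, and is the smaller of those in its own colour.

How it is judged (in metres and radians):
On the way, in this order (a step that is already met when the one before it is completed fails the run):
1. the yellow-lidded cup stands upright in the clamp between V stop and jaw, let go (x of cup_a_mid in the frame of nest between -0.006 and 0.006 m and y of cup_a_mid in the frame of nest between -0.005 and 0.024 m and z of cup_a_mid in the frame of nest below 0.036 m and angle between cup_a_mid's own z axis and vertical below 0.09 rad and contact force between the fingers and cup_a below 0.05 N), for 0.2 s.
2. the knob has been turned until the cup is pressed into the V with 8 to 22 N (contact force between v_stop and cup_a between 8 and 22 N), for 0.2 s.
At the end, for the whole second after the job is handed in: The yellow-lidded cup stands upright (within 0.09 rad) on the clamp's mat, home against the V (within 6 mm across and 5 mm along the clamp), at rest, and pressed into the V by the jaw with 8 to 22 N (all of step 2 and x of cup_a_mid in the frame of nest between -0.006 and 0.006 m and z of cup_a_mid in the frame of nest below 0.036 m and angle between cup_a_mid's own z axis and vertical below 0.09 rad and y of cup_a_mid in the frame of nest between -0.005 and 0.005 m and linear speed of cup_a below 0.01 m/s); the robot touches nothing.
It fails at once if the cup is cracked: it is pressed into the V with over 30 N (contact force between v_stop and cup_a above 30 N).
It fails at once if the fingers press on the well or its casing with over 15 N (contact force between the fingers and well above 15 N).
It fails at once if the sample is tipped over (angle between cup_a_mid's own z axis and vertical above 0.7 rad).
It fails at once if the white-lidded cup or the timer is moved by over 20 mm (distance of any of cup_b_mid, timer from where it was at the start of the episode above 0.02 m).
It also fails if it takes over 72 s, if anything falls off the work surface, if the arm or the gripper's body presses on something with over 40 N, if the wrist force passes 120 N, or if a joint passes its speed limit or range.

## Working session

There is one attempt and no reset: what is moved stays moved. The work goes in short steps, Python scripts to look and compute and a tool call to move; the robot and the scene stay as the last step left them, time stands still between calls to the robot, and variables do not carry over. Pictures are saved under pics/ and viewed, at most 10 in all, crops included, and the job is handed in when it is done.

Besides the shell and the picture viewer there is one more tool, called as name(argument=value, ...) on one line, values as JSON. apply_moves: Moves the arm, as the interface text tells. Its arguments: {"type":"object","properties":{"plan":{"type":"array"},"force":{"type":"number"}},"required":["plan"]}

```bash
mkdir -p pics; ls
python3 - <<'E'
from workcell import manip
import cv2,numpy as np
for n in("scene","top"):
    cv2.imwrite(f"pics/{n}0.png",manip.read_camera(n)); c=manip.calibration(n); print(n,{k:np.round(v,4).tolist() for k,v in c.items()})
print(manip.state())
E
```

```text
pics
scene {'fx': 492.2321, 'fy': 492.2321, 'cx': 260.7713, 'cy': 206.4325, 'xyz': [-731.9731, -507.013, 928.3481], 'rotation': [0.7524, -0.4637, 0.2412, -0.4008]}
top {'fx': 356.6318, 'fy': 356.6318, 'cx': 259.2904, 'cy': 188.3208, 'xyz': [265.8797, 60.7746, 970.3829], 'rotation': [-0.7017, 0.7078, -0.0565, 0.0578]}
{'t': 0.1, 'joint_pos': array([ 1.57458506e+00,  2.55648760e-01,  1.07152834e-01, -3.97556737e-04,
       -1.42392579e+00, -2.84579235e-01]), 'dq': array([-0.00020826, -0.00196752,  0.00299318,  0.00325351, -0.00181677,
        0.00058888]), 'joint_torque': array([-3.40387407e-03, -3.87606096e+01,  2.38472396e+01,  5.37794977e+00,
       -3.83468141e-03,  3.34405165e-06]), 'tcp_pos': array([152.26464445, 528.0708087 , 247.51806445]), 'eef_rot': array([ 9.90156325e-01, -1.39963399e-01, -7.78025460e-05,  8.32511558e-04]), 'contact_force': array([ 0.00971994,  0.21843721, -0.21374027]), 'torque': array([-0.04191285, -0.06609992, -0.03399134]), 'gripper_force': 0.0, 'width': 85.15589936769778}
```

View pics/scene0.png

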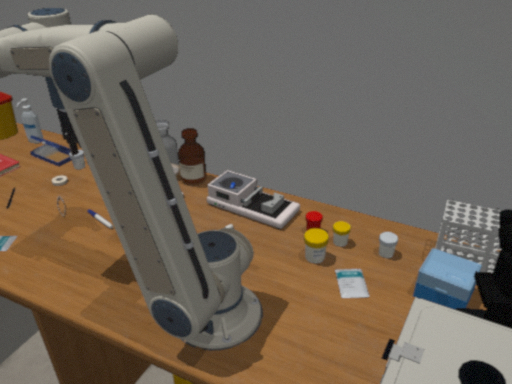

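View pics/top0.png

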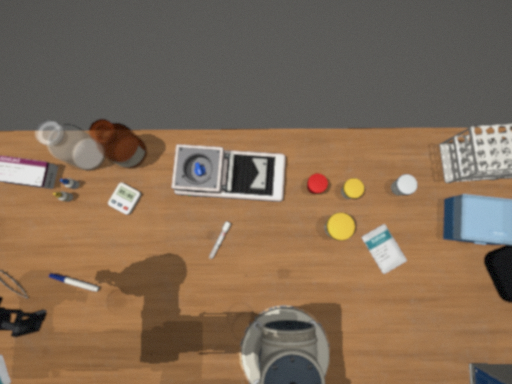

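The top view has four lids that could be confused: small yellow (354,188), larger yellow (341,226), red (317,183) and white (405,184). By the description I choose the small yellow one at (354,188). The mixer has its well at (200,170) and its V at about (260,175). I'll check this in a close crop.

```bash
cat > h.py <<'E'
from workcell import manip
import cv2,numpy as np
from scipy.spatial.transform import Rotation as R
def ray(n,u,v,z):
    c=manip.calibration(n); r=R.from_quat(c['rotation']) if np.size(c['rotation'])==4 else R.from_matrix(c['rotation'])
    d=r.apply([(u-c['cx'])/c['fx'],(v-c['cy'])/c['fy'],1]); o=np.array(c['xyz']); return o+d*(z-o[2])/d[2]
def proj(n,p):
    c=manip.calibration(n); r=R.from_quat(c['rotation']) if np.size(c['rotation'])==4 else R.from_matrix(c['rotation'])
    q=r.inv().apply(np.asarray(p,float)-c['xyz']); return np.array([c['fx']*q[...,0]/q[...,2]+c['cx'],c['fy']*q[...,1]/q[...,2]+c['cy']]).T
def grab(n,k=1):
    return np.mean([manip.read_camera(n).astype(float) for _ in range(k)],0).astype(np.uint8)
E
python3 - <<'E'
from h import *
t=cv2.imread('pics/top0.png'); s=cv2.imread('pics/scene0.png')
a=cv2.resize(t[135:250,165:425],None,fx=3,fy=3,interpolation=cv2.INTER_CUBIC)
b=cv2.resize(s[165:275,200:400],None,fx=2.3,fy=2.3,interpolation=cv2.INTER_CUBIC)
o=np.zeros((600,780,3),np.uint8); o[:345]=a; o[345:345+253,:460]=b[:253]; cv2.imwrite('pics/c1.png',o)
hsv=cv2.cvtColor(t,cv2.COLOR_BGR2HSV)
m=cv2.inRange(hsv,(20,120,80),(35,255,255)); n,l,st,c=cv2.connectedComponentsWithStats(m)
for i in range(1,n):
    if st[i,4]>30: print('yel',c[i],st[i], ray('top',*c[i],62))
m=cv2.inRange(hsv,(100,120,60),(125,255,255)); n,l,st,c=cv2.connectedComponentsWithStats(m)
for i in range(1,n):
    if st[i,4]>20 and st[i,0]<240: print('blue',c[i],st[i], ray('top',*c[i],67))
E
```

```text
yel [353.45584046 187.92592593] [343 178  22  21 351] [ 413.17837936 -181.10143069   62.        ]
yel [340.41368585 226.02021773] [326 212  29  29 643] [ 315.61925022 -143.06638075   62.        ]
blue [199.04444444 168.94444444] [195 163  10  12  90] [465.71585999 217.45512803  67.        ]
blue [ 57.34090909 276.88636364] [ 50 275  14   6  44] [196.22556531 562.47532559  67.        ]
```

View pics/c1.png

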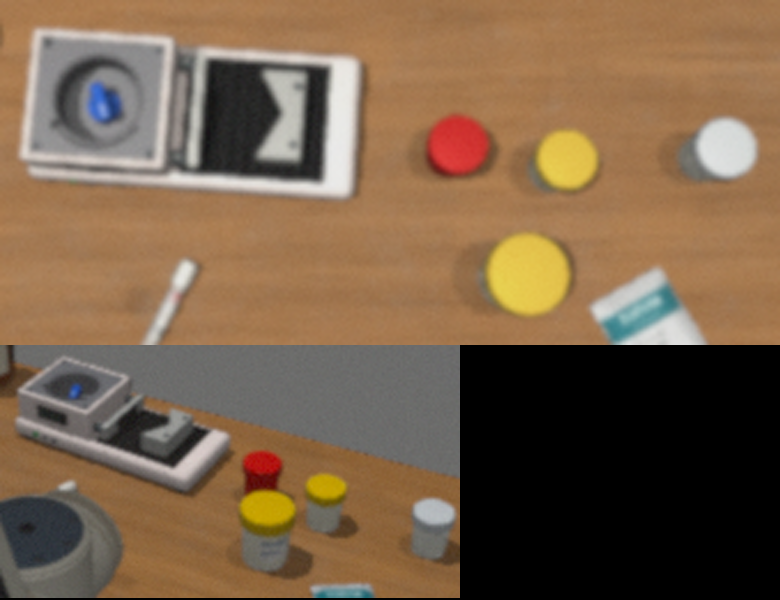

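The crop confirms that the smaller yellow cup, at crop (567,160), stands upright next to the red one (458,145). In the mixer, the well mouth is at crop (99,100), the V apex at (282,111), and the jaw plate at x≈195.

Run:
```python
from h import *
f=lambda x,y,z:ray('top',x/3+165-.33,y/3+135-.33,z)
P={}
for n,x,y,z in [('h1',36,30,78),('h2',173,38,78),('h3',165,168,78),('h4',22,160,78),('well',99.5,100.5,78),('apex',282,111,60),('vt1',258,70,60),('vt2',258,161,60),('vb1',306,70,60),('vb2',302,161,60),('b1',360,57,30),('b2',353,196,30),('jaw1',200,55,60),('jaw2',190,166,60),('red',458,145,62),('white',725,148,62),('lid',567,160,62)]:
    P[n]=f(x,y,z); print(n,P[n].round(1))
H=[P['h%d'%i] for i in(1,2,3,4)]
print('head c',np.mean(H,0), 'sizes',[np.linalg.norm(H[i]-H[i-1]).round(1) for i in range(4)])
for a,b in [('h2','h1'),('h3','h4'),('apex','well')]:
    d=P[a]-P[b]; print(a,b,np.degrees(np.arctan2(-d[0]*-1,-d[1])))
for a,b in [('h1','h4'),('h2','h3'),('vb1','vb2'),('b1','b2'),('vt1','vt2'),('jaw1','jaw2')]:
    d=P[a]-P[b]; print(a,b,np.degrees(np.arctan2(d[1],d[0])))
# scene check of lid and well
print(proj('scene',P['lid']),proj('scene',P['well']), proj('scene',P['apex']))
# image well mouth in the scene: yellow small lid centroid
s=cv2.imread('pics/scene0.png');hsv=cv2.cvtColor(s,cv2.COLOR_BGR2HSV)
m=cv2.inRange(hsv,(20,120,80),(35,255,255)); n,l,st,c=cv2.connectedComponentsWithStats(m)
for i in range(1,n):
    if st[i,4]>30: print(c[i],st[i])
```

```text
h1 [528.1 274.7  78. ]
h2 [519.8 156.4  78. ]
h3 [406.5 162.2  78. ]
h4 [414.4 283.3  78. ]
well [465.3 218.7  78. ]
apex [458.6  63.1  60. ]
vt1 [495.4  83.7  60. ]
vt2 [414.8  84.1  60. ]
vb1 [495.   41.8  60. ]
vb2 [414.4  46.2  60. ]
b1 [514.2  -7.8  30. ]
b2 [387.5   0.9  30. ]
jaw1 [509.4 134.5  60. ]
jaw2 [410.9 142.7  60. ]
red [426.9 -88.4  62. ]
white [ 422.2 -318.1   62. ]
lid [ 413.  -181.6   62. ]
head c [467.22240134 219.14220514  78.        ] sizes [np.float64(113.9), np.float64(118.6), np.float64(113.5), np.float64(121.3)]
h2 h1 -3.969409079678345
h3 h4 -3.741509340623159
apex well -2.4771476146730125
h1 h4 -4.306903253451744
h2 h3 -2.9388087087288968
vb1 vb2 -3.122572545421855
b1 b2 -3.937480863716088
vt1 vt2 -0.2590192391811837
jaw1 jaw2 -4.763207119698838
[341.04984699 226.03698907] [231.72644036 181.90475848] [273.05762545 198.82777711]
[  6.14350797 122.06605923] [  0 103  17  37 439]
[341.30046948 227.57746479] [333 221  18  15 213]
[315.94285714 237.57857143] [304 228  25  20 420]
[180.16666667 380.14583333] [173 374  19  10  96]
```

```bash
cat >> h.py <<'E'
def rel(p,ya):
    "shift+rotvec in tool axes to world point p, tool down, tool y at world angle ya (rad)"
    s=manip.state(); r0=R.from_quat(s['eef_rot']); y=np.array([np.cos(ya),np.sin(ya),0]); z=np.array([0,0,-1.])
    r1=R.from_matrix(np.array([np.cross(y,z),y,z]).T)
    print('t',s['t'],'pos',s['tcp_pos'].round(1),'F',s['contact_force'].round(2),'T',s['torque'].round(3),'w',s['width'].round(1),'gf',s['gripper_force'])
    print('shift',r0.inv().apply(np.array(p)-s['tcp_pos']).round(1).tolist(),'rot',(r0.inv()*r1).as_rotvec().round(4).tolist())
E
python3 -c "
from h import *
rel([413,-181.5,150],np.pi-.064)"
```

```text
Traceback (most recent call last):
  File "h.py", line 16, in rel
    print('t',s['t'],'pos',s['tcp_pos'].round(1),'F',s['contact_force'].round(2),'T',s['torque'].round(3),'w',s['width'].round(1),'gf',s['gripper_force'])
                                                                                                              ^^^^^^^^^^^^^^^^
AttributeError: 'float' object has no attribute 'round'
```

```bash
sed -i "s/s\['width'\].round(1)/round(s['width'],1)/" h.py
python3 -c "
from h import *
rel([413,-181.5,150],np.pi-.064)"
```

```text
t 0.1 pos [152.3 528.1 247.5] F [ 0.01  0.22 -0.21] T [-0.042 -0.066 -0.034] w 85.2 gf 0.0
shift [447.2, 609.3, 98.6] rot [0.0014, -0.0012, 1.3539]
```

apply_moves(plan=[50, 60, 0, 0, 0, 0.13, 85, 90, 115, 0, 0, 0, 0.27, 85, 130, 170, 0, 0, 0, 0.4, 85, 165, 225, 0, 0, 0, 0.5, 85, 200, 275, 10, 0, 0, 0.6, 85, 235, 325, 20, 0, 0, 0.7, 85, 270, 370, 30, 0, 0, 0.8, 85, 305, 415, 40, 0, 0, 0.9, 85, 340, 465, 50, 0, 0, 1.03, 85, 375, 510, 60, 0, 0, 1.15, 85, 411, 560, 75, 0, 0, 1.26, 85, 447.2, 609.3, 90, 0.0014, -0.0012, 1.354, 85], force=30)

```text
t: 1.3
tcp_pos: [357.8, -32.4, 190.8]
eef_rot: [-0.683, 0.731, 0.0, 0.001]
contact_force: [1.1, 1.6, -0.6]
width: 85.4
gripper_force: 0.0
```

```bash
python3 -c "
from h import *
rel([413,-181.5,51],np.pi-.064)"
```

```text
t 1.3 pos [357.8 -32.4 190.8] F [ 1.14  1.63 -0.64] T [ 0.221 -0.257  0.051] w 85.4 gf 0.0
shift [145.3, -65.0, 139.5] rot [-0.0015, 0.0024, -0.004]
```

apply_moves(plan=[45, -20, 10, 0, 0, 0, 85, 90, -40, 20, 0, 0, 0, 85, 130, -58, 30, 0, 0, -0.004, 85, 145.3, -65, 40, -0.0015, 0.0024, -0.004, 85, 145.3, -65, 40, -0.0015, 0.0024, -0.004, 85, 145.3, -65, 40, -0.0015, 0.0024, -0.004, 85, 145.3, -65, 40, -0.0015, 0.0024, -0.004, 85])

```text
t: 2.0
tcp_pos: [413.3, -178.9, 151.1]
eef_rot: [-0.686, 0.728, -0.0, -0.0]
contact_force: [-0.0, -0.0, 0.8]
width: 84.8
gripper_force: 0.0
```

```bash
python3 -c "
from h import *
rel([413,-181.5,51],np.pi-.064)
cv2.imwrite('pics/s2.png',cv2.resize(grab('scene',3)[150:270,260:420],None,fx=4,fy=4,interpolation=2))"
```

```text
t 2.0 pos [ 413.3 -178.9  151.1] F [-0.03 -0.03  0.84] T [ 0.037 -0.033 -0.027] w 84.8 gf 0.0
shift [2.6, 0.1, 100.1] rot [0.0006, -0.0006, 0.0048]
```

View pics/s2.png

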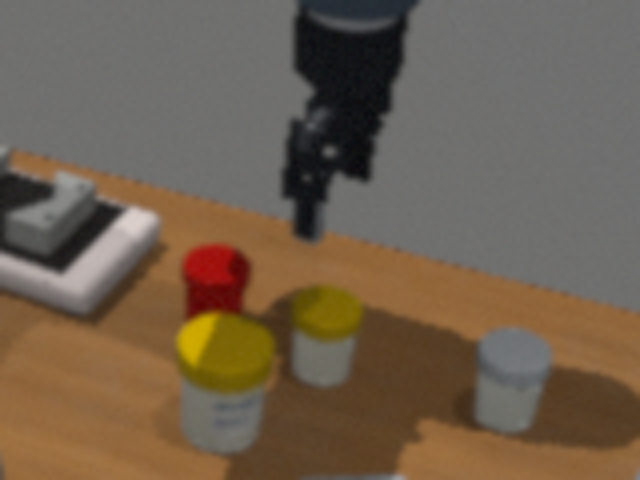

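The gripper hangs straight above the small yellow cup (crop 327,310), clear of the red and large yellow ones. I'll descend and grip.

apply_moves(plan=[2.6, 0, 30, 0, 0, 0.005, 85, 2.6, 0, 60, 0, 0, 0.005, 85, 2.6, 0, 85, 0, 0, 0.005, 85, 2.6, 0, 100, 0, 0, 0.005, 85, 2.6, 0, 100, 0, 0, 0.005, 85, 2.6, 0, 100, 0, 0, 0.005, 45, 2.6, 0, 100, 0, 0, 0.005, 45, 2.6, 0, 100, 0, 0, 0.005, 45, 2.6, 0, 100, 0, 0, 0.005, 45, 2.6, 0, 100, 0, 0, 0.005, 45], force=30)

```text
t: 3.15
tcp_pos: [414.3, -182.4, 52.2]
eef_rot: [-0.684, 0.73, -0.001, 0.0]
contact_force: [-0.6, 0.9, 6.4]
width: 50.5
gripper_force: 30.3
```

```bash
python3 -c "
from h import *
rel([413,-181.5,160],np.pi-.064)"
```

```text
t 3.15 pos [ 414.3 -182.4   52.2] F [-0.55  0.92  6.4 ] T [ 0.259  0.314 -0.003] w 50.5 gf 30.33365198643878
shift [-0.7, 1.1, -107.8] rot [-0.0019, -0.0013, -0.0005]
```

apply_moves(plan=[0, 0, -20, 0, 0, 0, 45, 0, 0, -50, 0, 0, 0, 45, 0, 0, -80, 0, 0, 0, 45, 0, 0, -100, 0, 0, 0, 45, -30, 0, -105, 0, 0, 0, 45, -65, 3, -105, 0, 0, 0, 45, -105, 8, -105, 0, 0, 0, 45, -145, 12, -105, 0, 0, 0, 45, -185, 18, -105, 0, 0, 0, 45, -220, 22, -105, 0, 0, 0, 45, -245, 25, -105, 0, 0, 0, 45, -260, 27, -105, 0, 0, 0, 45])

```text
t: 4.35
tcp_pos: [402.8, 81.0, 156.0]
eef_rot: [-0.684, 0.729, 0.0, -0.0]
contact_force: [0.2, -0.6, -2.3]
width: 49.9
gripper_force: 31.9
```

```bash
python3 -c "
from h import *
rel([457.6,85.1,150],np.pi-.064)
m=grab('top',3); cv2.imwrite('pics/t3.png',cv2.resize(m[125:235,155:325],None,fx=4.5,fy=4.5,interpolation=2))
print(proj('top',[457.6,85.1,65+98]))"
```

```text
t 4.35 pos [402.8  81.  156. ] F [ 0.18 -0.61 -2.32] T [-0.044 -0.001 -0.022] w 49.9 gf 31.863103327341378
shift [-7.6, -54.4, 5.9] rot [0.0005, 0.0003, 0.0007]
[248.98988145 162.97802293]
```

View pics/t3.png

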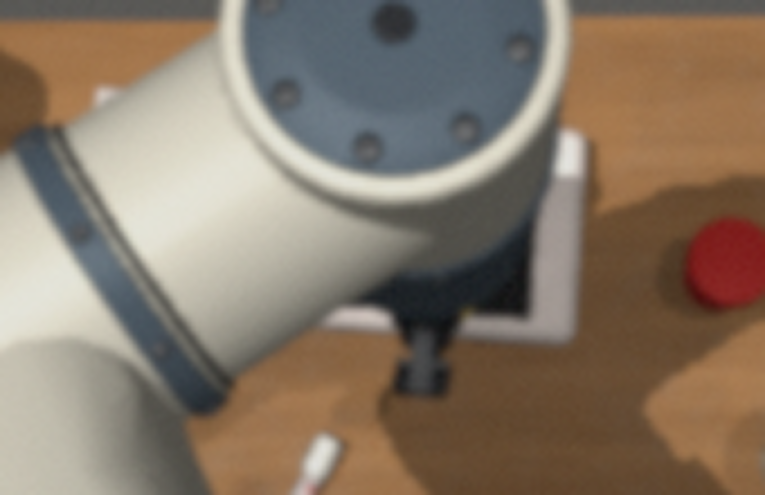

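```bash
python3 -c "
from h import *
rel([457.3,90.5,150],np.pi-.064)"
```

```text
t 4.5 pos [403.   79.7 155.8] F [ 0.17  0.63 -0.93] T [0.012 0.03  0.02 ] w 50.4 gf 31.862244175281376
shift [-14.2, -53.6, 5.7] rot [0.0009, -0.0003, 0.0008]
```

apply_moves(plan=[-5, -20, 0, 0, 0, 0, 45, -10, -40, 0, 0, 0, 0, 45, -14, -53.6, 0, 0, 0, 0, 45, -14.2, -53.6, 20, 0, 0, 0, 45, -14.2, -53.6, 42, 0, 0, 0, 45, -14.2, -53.6, 42, 0, 0, 0, 45, -14.2, -53.6, 42, 0, 0, 0, 45])

```text
t: 5.2
tcp_pos: [457.6, 88.9, 113.9]
eef_rot: [-0.684, 0.73, -0.0, -0.001]
contact_force: [-0.0, -0.4, -0.3]
width: 49.9
gripper_force: 31.9
```

```bash
python3 -c "
from h import *
rel([457.3,90.5,86],np.pi-.064)
m=grab('scene',4); cv2.imwrite('pics/s4.png',cv2.resize(m[150:240,195:315],None,fx=6,fy=6,interpolation=2))
print(6*(proj('scene',[[457.3,90.5,61],[457.3,90.5,123],[456,62,60]])-[195,150]))"
```

```text
t 5.2 pos [457.6  88.9 113.9] F [-0.01 -0.41 -0.32] T [ 0.041 -0.028 -0.028] w 49.9 gf 31.904229973442852
shift [-1.6, 0.4, 27.9] rot [0.0013, -0.0015, -0.0016]
[[421.33996717 280.21837048]
 [420.92037269 181.44072598]
 [468.00824356 295.85422525]]
```

View pics/s4.png

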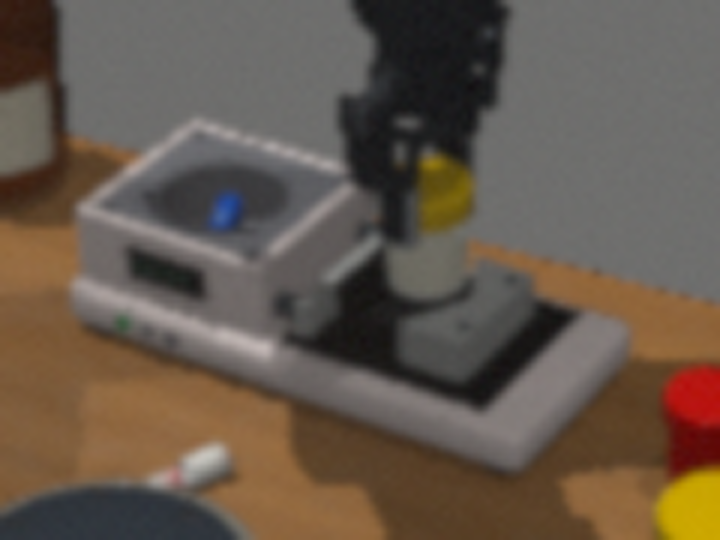

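The cup hangs upright just over the mat. Its foot is at crop (427,290), behind the V block (465,320), and the jaw plate is at (340,270) with a clear gap. I'll lower it slightly towards the jaw.

apply_moves(plan=[-4, 0.3, 6, 0, 0, 0, 45, -4, 0.3, 12, 0, 0, 0, 45, -4, 0.3, 17, 0, 0, 0, 45, -4, 0.3, 21, 0, 0, 0, 45, -4, 0.3, 24, 0, 0, 0, 45, -4, 0.3, 26, 0, 0, 0, 45, -4, 0.3, 26, 0, 0, 0, 45])

```text
t: 6.1
tcp_pos: [457.3, 93.7, 87.2]
eef_rot: [-0.684, 0.73, 0.0, -0.001]
contact_force: [0.3, 0.4, -0.6]
width: 50.0
gripper_force: 31.9
```

```bash
python3 -c "
from h import *
rel([457.5,93,86],np.pi-.064)"
```

```text
t 6.1 pos [457.3  93.7  87.2] F [ 0.31  0.4  -0.58] T [ 0.022  0.015 -0.038] w 50.0 gf 31.916399036999792
shift [0.7, -0.3, 1.2] rot [0.0016, -0.001, -0.001]
```

apply_moves(plan=[0, 0, 0.8, 0, 0, 0, 45, 0, 0, 1.6, 0, 0, 0, 45, 0, 0, 1.6, 0, 0, 0, 45, 0, 0, 1.6, 0, 0, 0, 45])

```text
t: 6.5
tcp_pos: [457.7, 93.8, 86.3]
eef_rot: [-0.684, 0.73, 0.0, -0.0]
contact_force: [-0.9, 0.0, 3.4]
width: 50.3
gripper_force: 32.2
```

Contact with the mat at 3.4 N. I'll release and rise.

apply_moves(plan=[0, 0, 0, 0, 0, 0, 56, 0, 0, 0, 0, 0, 0, 65, 0, 0, 0, 0, 0, 0, 80, 0, 0, 0, 0, 0, 0, 80, 0, 0, -20, 0, 0, 0, 80, 0, 0, -50, 0, 0, 0, 80, 0, 0, -90, 0, 0, 0, 80, 0, 45, -120, 0, 0, 0, 80, 0, 90, -130, 0, 0, 0, 80, 0, 130, -130, 0, 0, 0, 80, 0, 150, -130, 0, 0, 0, 80, 0, 150, -130, 0, 0, 0, 80])

```text
t: 7.7
tcp_pos: [306.1, 103.4, 216.5]
eef_rot: [-0.685, 0.729, 0.001, 0.001]
contact_force: [-0.5, 0.7, 0.5]
width: 80.3
gripper_force: 0.0
```

```bash
python3 -c "
from h import *
rel([457.5,93,86],np.pi-.064)
cv2.imwrite('pics/full5.png',grab('top',4)); cv2.imwrite('pics/sfull5.png',grab('scene',4))
m=cv2.imread('pics/full5.png'); s=cv2.imread('pics/sfull5.png')
a=cv2.resize(m[135:210,165:300],None,fx=5,fy=5,interpolation=2);b=cv2.resize(s[160:232,200:305],None,fx=3,fy=3,interpolation=2)
o=np.zeros((600,700,3),np.uint8);o[:375,:675]=a;o[380:380+216,:315]=b;cv2.imwrite('pics/c5.png',o)
for n,im in(('top',m),('scene',s)):
  hsv=cv2.cvtColor(im,cv2.COLOR_BGR2HSV)
  for col,lo,hi in(('yel',(20,120,80),(35,255,255)),('blue',(105,130,60),(125,255,255))):
    k,l,st,c=cv2.connectedComponentsWithStats(cv2.inRange(hsv,lo,hi))
    for i in range(1,k):
      if 30<st[i,4]<1000: print(n,col,c[i].round(1),st[i],ray(n,*c[i],96 if col=='yel' else 67).round(1))
"
```

```text
t 7.7 pos [306.1 103.4 216.5] F [-0.46  0.68  0.49] T [-0.    -0.069  0.003] w 80.3 gf 0.0
shift [1.1, -151.8, 130.5] rot [0.0001, 0.0015, 0.0012]
top yel [249.  165.4] [239 158  19  18 176] [467.3  87.2  96. ]
top yel [ 56.8 193.9] [ 53 192   8   6  33] [399.1 564.3  96. ]
top yel [340.5 226. ] [327 212  28  29 643] [ 313.9 -135.5   96. ]
top blue [ 57.3 276.8] [ 50 275  14   6  43] [196.4 562.7  67. ]
top blue [485.1 378.5] [476 370  26  14 198] [ -45.4 -466.8   67. ]
scene yel [  6.3 122. ] [  0 103  17  37 450] [ 441.7 1258.7   96. ]
scene yel [ 98.2 148.8] [ 91 144  15  10 110] [426.7 757.6  96. ]
scene yel [264.4 189.2] [256 184  17  12 162] [447.2  88.1  96. ]
scene yel [315.9 237.8] [303 228  26  21 423] [ 285.9 -150.8   96. ]
scene yel [180.1 380.2] [173 374  19  10  97] [-261.2  -79.9   96. ]
```

View pics/c5.png

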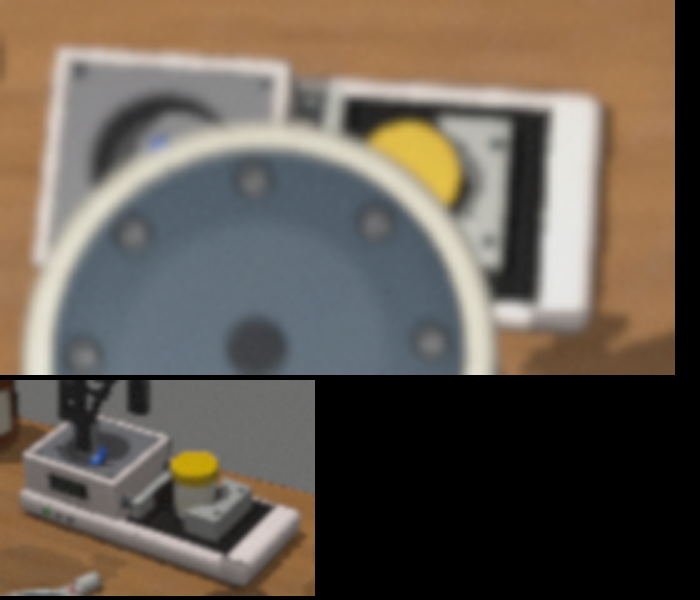

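The cup stands upright in the clamp and is released; the lid circle centre is at about crop (409,173). Next I'll fit the knob's angle and centre in the first, unobstructed pictures.

```bash
cat > fit.py <<'E'
from h import *
from scipy.optimize import minimize
S=8
def model(n,x,y,a,box,L=34,W=12):
    c,s=np.cos(a),np.sin(a); P=[[x+c*u*L/2-s*v*W/2,y+s*u*L/2+c*v*W/2,z] for u in(-1,1) for v in(-1,1) for z in(67,45)]
    q=(proj(n,P)-[box[0]-.5,box[1]-.5])*S; im=np.zeros((box[3]*S,box[2]*S),np.float32)
    cv2.fillConvexPoly(im,cv2.convexHull(np.round(q).astype(np.int32)),1)
    return cv2.GaussianBlur(cv2.resize(im,None,fx=1/S,fy=1/S,interpolation=cv2.INTER_AREA),(0,0),.8)
def fit(n,f,box):
    m=cv2.imread(f).astype(float)[box[1]:box[1]+box[3],box[0]:box[0]+box[2]]
    b=m[...,0]-m[...,2]; b-=np.median(b); b=np.clip(b/np.percentile(b,98.5),0,1)
    best=[]
    for a in np.radians(np.arange(-90,90,15)):
        r=minimize(lambda p:((model(n,p[0]*10+466,p[1]*10+218,p[2],box)-b)**2).sum(),[0,0,a],method='Nelder-Mead',options=dict(initial_simplex=[[0,0,a],[.5,0,a],[0,.5,a],[0,0,a+.2]]))
        best.append((r.fun,r.x[0]*10+466,r.x[1]*10+218,np.degrees(r.x[2])))
    best.sort(); print(n,b.sum()); [print(np.round(q,2)) for q in best[:4]]
fit('top','pics/top0.png',(185,155,30,30)); fit('scene','pics/scene0.png',(220,170,28,28))
print(ray('top',246.8,169.6,96), proj('scene',[457.3,93.7,96]))
o=[cv2.resize(cv2.imread(f)[y:y+34,x:x+34],None,fx=11,fy=11,interpolation=2) for f,x,y in(('pics/top0.png',183,153),('pics/scene0.png',217,167))]
cv2.imwrite('pics/k.png',np.hstack(o))
E
python3 fit.py
```

```text
top 92.91603053435114
[ 12.98 468.69 222.9    7.56]
[ 13.11 468.82 222.78   8.94]
[ 13.11 468.84 222.81   8.96]
[ 13.12 469.12 222.75   9.14]
scene 39.65848960398845
[  8.88 483.14 228.59  26.17]
[  8.92 483.35 228.11  25.96]
[  8.95 481.89 227.31  25.96]
[   9.08  481.83  227.84 -152.34]
[456.54694814  92.67066346  96.        ] [264.28656754 187.26452096]
```

View pics/k.png

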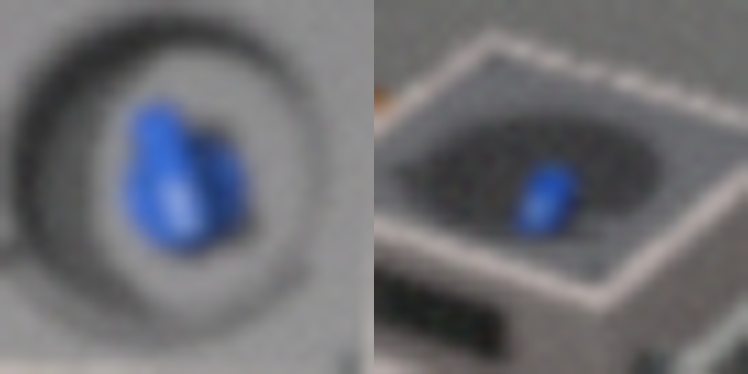

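Run:
```python
from h import *
f=lambda x,y,z:ray('top',183+(x+.5)/11-.5,153+(y+.5)/11-.5,z)
a,b=f(155,103,67),f(187,228,67); print(a,b,(a+b)/2,np.linalg.norm(a-b),np.degrees(np.arctan2(*(a-b)[1::-1])))
print('well',f(166,182,78))
for yaw in(5,10,15,20,25):
  c,s=np.cos(np.radians(yaw)),np.sin(np.radians(yaw))
  P=[[466+c*u-s*v,219+s*u+c*v,67] for u,v in((-17,6),(17,6),(17,-6),(-17,-6))]
  print(yaw,((proj('top',P)-[183,153])*11).round().astype(int).tolist(),((proj('scene',P)-[217,167])*11+[374,0]).round().astype(int).tolist())
print(((proj('scene',[[466+36*np.cos(t),219+36*np.sin(t),78] for t in np.arange(0,6.2,1.57)])-[217,167])*11+[374,0]).round())
```

```text
[484.47124682 224.0689411   67.        ] [454.26068945 215.94377166  67.        ] [469.36596813 220.00635638  67.        ] 31.284119846806878 15.053558270154397
well [462.93163444 219.14495236  78.        ]
5 [[149, 247], [140, 107], [190, 102], [200, 242]] [[496, 218], [543, 163], [579, 170], [532, 225]]
10 [[156, 248], [134, 110], [184, 101], [206, 239]] [[500, 219], [538, 163], [575, 168], [537, 225]]
15 [[163, 249], [128, 113], [177, 100], [212, 236]] [[504, 221], [533, 163], [571, 167], [543, 225]]
20 [[169, 249], [123, 117], [171, 100], [218, 232]] [[508, 222], [528, 164], [566, 166], [548, 224]]
25 [[176, 249], [118, 121], [164, 100], [223, 227]] [[513, 223], [523, 164], [562, 165], [553, 224]]
[[594. 108.]
 [433. 135.]
 [476. 219.]
 [641. 190.]]
```

Run:
```python
from h import *
s=manip.state(); q=R.from_quat(s['eef_rot']).as_matrix(); print(s['joint_pos'].round(3),np.arctan2(q[1,1],q[0,1]),manip.tips_ahead)
for ya in(15+90,15-90): rel([466,219,130],np.radians(ya))
```

```text
[ 0.818 -0.196 -0.443 -0.    -1.326 -0.884] 3.0756543190914414 17.0
t 8.1 pos [308.3 103.5 215.8] F [-0.34  0.03 -0.33] T [-0.004 -0.016 -0.041] w 80.3 gf 0.0
shift [-125.8, -149.9, 85.3] rot [0.0006, -0.0026, 1.2431]
t 8.1 pos [308.3 103.5 215.8] F [-0.34  0.03 -0.33] T [-0.004 -0.016 -0.041] w 80.3 gf 0.0
shift [-125.8, -149.9, 85.3] rot [0.0028, 0.0006, -1.8985]
```

apply_moves(plan=[-15, -20, 0, 0, 0, -0.15, 24, -30, -40, 0, 0, 0, -0.3, 24, -45, -60, 10, 0, 0, -0.45, 24, -60, -80, 15, 0, 0, -0.6, 24, -75, -100, 20, 0, 0, -0.75, 24, -90, -120, 30, 0, 0, -0.9, 24, -110, -135, 40, 0, 0, -1.05, 24, -125.8, -149.9, 50, 0, 0, -1.2, 24, -125.8, -149.9, 60, 0, 0, -1.35, 24, -125.8, -149.9, 70, 0, 0, -1.5, 24, -125.8, -149.9, 75, 0, 0, -1.65, 24, -125.8, -149.9, 80, 0, 0, -1.8, 24])

```text
t: 9.3
tcp_pos: [465.9, 219.0, 134.7]
eef_rot: [0.996, 0.085, -0.001, 0.001]
contact_force: [-0.3, 0.2, -0.2]
width: 24.1
gripper_force: 0.0
```

Run:
```python
from h import *
rel([466,219,125],np.radians(-75))
```

```text
t 9.3 pos [465.9 219.  134.7] F [-0.3   0.21 -0.24] T [0.022 0.01  0.013] w 24.1 gf 0.0
shift [0.2, 0.1, 9.7] rot [0.0013, 0.0028, -0.0921]
```

apply_moves(plan=[0, 0, 10, 0, 0, -0.09, 24, 0, 0, 20, 0, 0, -0.092, 24, 0, 0, 30, 0, 0, -0.092, 24, 0, 0, 30, 0, 0, -0.092, 24])

```text
t: 9.7
tcp_pos: [464.7, 218.6, 103.8]
eef_rot: [0.992, 0.127, -0.002, 0.001]
contact_force: [-0.9, -1.0, 0.2]
width: 24.2
gripper_force: 0.0
```

Run:
```python
from h import *
rel([466,219,69],np.radians(-75))
cv2.imwrite('pics/s6.png',cv2.resize(grab('scene',4)[155:225,200:290],None,fx=8,fy=8,interpolation=2))
```

```text
t 9.7 pos [464.7 218.6 103.8] F [-0.9  -1.    0.19] T [0.018 0.064 0.041] w 24.2 gf 0.0
shift [1.5, -0.1, 34.8] rot [0.0016, 0.0048, -0.008]
```

View pics/s6.png

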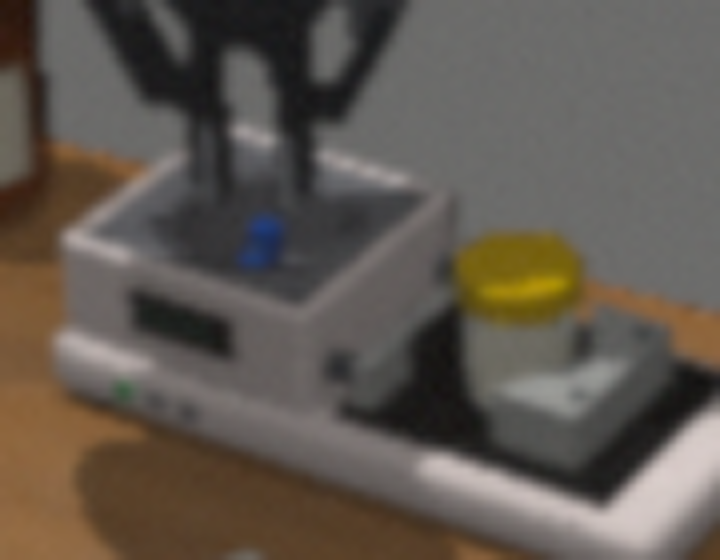

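The open fingers (crop 215,180 and 297,180) hang over the knob (265,240), centred on the well. The cup stands upright between V and jaw. I'll descend carefully.

apply_moves(plan=[1.4, 0, 6, 0, 0, -0.008, 24, 1.4, 0, 12, 0, 0, -0.008, 24, 1.4, 0, 18, 0, 0, -0.008, 24, 1.4, 0, 22, 0, 0, -0.008, 24, 1.4, 0, 25, 0, 0, -0.008, 24, 1.4, 0, 25, 0, 0, -0.008, 24])

```text
t: 10.5
tcp_pos: [466.6, 219.5, 80.2]
eef_rot: [0.991, 0.132, -0.001, 0.0]
contact_force: [-0.1, -0.4, -0.6]
width: 24.3
gripper_force: 0.0
```

apply_moves(plan=[0, 0, 3, 0, 0, 0, 24, 0, 0, 5, 0, 0, 0, 24, 0, 0, 7, 0, 0, 0, 24, 0, 0, 7, 0, 0, 0, 24])

```text
t: 10.9
tcp_pos: [466.7, 219.5, 73.5]
eef_rot: [0.991, 0.132, -0.001, 0.0]
contact_force: [1.2, 0.3, -1.5]
width: 23.8
gripper_force: 0.0
```

Run:
```python
from h import *
rel([466,219,72],np.radians(-75))
```

```text
t 10.9 pos [466.7 219.5  73.5] F [ 1.16  0.34 -1.47] T [ 0.031  0.016 -0.003] w 23.8 gf 0.0
shift [-0.8, 0.3, 1.5] rot [0.0005, 0.0018, 0.0023]
```

apply_moves(plan=[0, 0, 0, 0, 0, 0, 8, 0, 0, 0, 0, 0, 0, 8, 0, 0, 0, 0, 0, 0, 8, 0, 0, 0, 0, 0, 0, 8, 0, 0, 0, 0, 0, 0, 8], force=40)

```text
t: 11.4
tcp_pos: [466.9, 219.3, 73.9]
eef_rot: [0.991, 0.132, -0.001, 0.001]
contact_force: [0.6, -3.8, 2.1]
width: 10.6
gripper_force: 41.3
```

Run:
```python
from h import *
rel([466,219,72],np.radians(-75))
```

```text
t 11.4 pos [466.9 219.3  73.9] F [ 0.57 -3.83  2.06] T [-1.234 -0.182  0.102] w 10.6 gf 41.342816948890686
shift [-1.0, 0.0, 1.9] rot [0.0009, 0.0014, 0.0025]
```

apply_moves(plan=[0, 0, 0, 0, 0, 0.1, 8, 0, 0, 0, 0, 0, 0.2, 8, 0, 0, 0, 0, 0, 0.3, 8, 0, 0, 0, 0, 0, 0.4, 8, 0, 0, 0, 0, 0, 0.5, 8, 0, 0, 0, 0, 0, 0.5, 8, 0, 0, 0, 0, 0, 0.5, 8], force=40)

```text
t: 12.1
tcp_pos: [466.9, 220.3, 73.9]
eef_rot: [0.993, -0.117, -0.0, -0.0]
contact_force: [-0.1, 1.8, 1.3]
width: 10.5
gripper_force: 41.3
```

```bash
cat >> h.py <<'E'
def kn(k=4):
    for _ in range(k):
        s=manip.state(); q=R.from_quat(s['eef_rot']).as_matrix(); 
        print('t',round(s['t'],2),'cw',round(np.radians(-75)-np.arctan2(q[1,1],q[0,1]),4),'Tz %.4f'%s['torque'][2],'j6t %.4f'%s['joint_torque'][5],'F',s['contact_force'].round(1),s['tcp_pos'].round(1),round(s['width'],1))
        if k>1: manip.read_camera('top')
E
python3 -c "
from h import *
kn()"
```

```text
t 12.1 cw 0.4956 Tz -0.1384 j6t 0.0572 F [-0.1  1.8  1.3] [466.9 220.3  73.9] 10.5
t 12.15 cw 0.4957 Tz -0.1163 j6t 0.1204 F [-1.1  1.4  2. ] [466.9 220.3  73.9] 10.7
t 12.2 cw 0.496 Tz -0.1226 j6t 0.1284 F [-1.2  0.9  1.4] [466.9 220.3  73.9] 10.6
t 12.25 cw 0.4963 Tz -0.1393 j6t 0.1285 F [-0.8  2.2  2.5] [466.9 220.3  73.9] 10.6
```

apply_moves(plan=[0, 0, 0, 0, 0, 0.1, 8, 0, 0, 0, 0, 0, 0.2, 8, 0, 0, 0, 0, 0, 0.3, 8, 0, 0, 0, 0, 0, 0.4, 8, 0, 0, 0, 0, 0, 0.5, 8, 0, 0, 0, 0, 0, 0.5, 8, 0, 0, 0, 0, 0, 0.5, 8])

```text
t: 13.0
tcp_pos: [467.4, 221.1, 73.9]
eef_rot: [0.934, -0.359, -0.0, -0.001]
contact_force: [-0.8, 6.4, 0.1]
width: 10.5
gripper_force: 41.0
```

```bash
python3 -c "
from h import *
kn()"
```

```text
t 13.0 cw 0.9951 Tz -0.1384 j6t 0.0598 F [-0.8  6.4  0.1] [467.4 221.1  73.9] 10.5
t 13.05 cw 0.9951 Tz -0.1799 j6t 0.1133 F [-0.9  5.1  0.6] [467.4 221.1  73.9] 10.5
t 13.1 cw 0.9951 Tz -0.1538 j6t 0.1221 F [ 0.5  5.6 -0.4] [467.4 221.1  74. ] 10.7
t 13.15 cw 0.9951 Tz -0.1207 j6t 0.1223 F [ 0.5  4.8 -0. ] [467.4 221.1  74. ] 10.3
```

apply_moves(plan=[0, 0, 0, 0, 0, 0.05, 8, 0, 0, 0, 0, 0, 0.1, 8, 0, 0, 0, 0, 0, 0.1, 8, 0, 0, 0, 0, 0, 0.1, 8])

```text
t: 13.6
tcp_pos: [467.5, 221.2, 73.9]
eef_rot: [0.915, -0.404, -0.0, -0.001]
contact_force: [-0.3, 5.5, -1.5]
width: 10.8
gripper_force: 41.0
```

```bash
python3 -c "
from h import *
kn()"
```

```text
t 13.6 cw 1.0946 Tz 0.1278 j6t -0.1094 F [-0.3  5.5 -1.5] [467.5 221.2  73.9] 10.8
t 13.65 cw 1.0945 Tz 0.1090 j6t -0.0863 F [ 0.2  5.9 -0.5] [467.5 221.2  73.9] 10.5
t 13.7 cw 1.0946 Tz 0.0826 j6t -0.0824 F [ 0.5  6.  -1.4] [467.5 221.2  73.9] 10.6
t 13.75 cw 1.0946 Tz 0.1396 j6t -0.0822 F [ 0.1  6.  -1. ] [467.5 221.2  74. ] 10.7
```

apply_moves(plan=[0, 0, 0, 0, 0, 0.05, 8, 0, 0, 0, 0, 0, 0.1, 8, 0, 0, 0, 0, 0, 0.1, 8, 0, 0, 0, 0, 0, 0.1, 8])

```text
t: 14.2
tcp_pos: [467.7, 221.4, 73.9]
eef_rot: [0.893, -0.45, -0.0, -0.001]
contact_force: [0.8, 6.6, -1.3]
width: 11.1
gripper_force: 40.9
```

```bash
python3 -c "
from h import *
kn()"
```

```text
t 14.2 cw 1.1945 Tz 0.0443 j6t -0.1090 F [ 0.8  6.6 -1.3] [467.7 221.4  73.9] 11.1
t 14.25 cw 1.1945 Tz 0.1325 j6t -0.0858 F [ 1.2  6.3 -2.5] [467.7 221.4  73.9] 10.8
t 14.3 cw 1.1945 Tz 0.0553 j6t -0.0820 F [ 1.3  6.4 -1.4] [467.7 221.4  73.9] 10.9
t 14.35 cw 1.1946 Tz 0.1010 j6t -0.0819 F [ 1.3  6.3 -1.4] [467.7 221.4  74. ] 10.7
```

The joint-6 torque gives a clean signal: a steady residual of −0.082 N m when turning free. I'll continue in equal 0.05 rad steps, reading after each.

apply_moves(plan=[0, 0, 0, 0, 0, 0.05, 8, 0, 0, 0, 0, 0, 0.05, 8, 0, 0, 0, 0, 0, 0.05, 8])

```text
t: 14.7
tcp_pos: [467.8, 221.4, 73.9]
eef_rot: [0.882, -0.472, -0.0, -0.001]
contact_force: [2.0, 6.3, -1.7]
width: 10.7
gripper_force: 40.8
```

```bash
python3 -c "
from h import *
kn(3)"
```

```text
t 14.7 cw 1.2445 Tz 0.0445 j6t -0.1279 F [ 2.   6.3 -1.7] [467.8 221.4  73.9] 10.7
t 14.75 cw 1.2444 Tz 0.0728 j6t -0.1053 F [ 1.5  6.4 -2.2] [467.8 221.4  73.9] 10.3
t 14.8 cw 1.2445 Tz 0.0925 j6t -0.1015 F [ 1.4  5.4 -1. ] [467.8 221.4  73.9] 10.8
```

apply_moves(plan=[0, 0, 0, 0, 0, 0.05, 8, 0, 0, 0, 0, 0, 0.05, 8, 0, 0, 0, 0, 0, 0.05, 8])

```text
t: 15.15
tcp_pos: [467.9, 221.5, 74.0]
eef_rot: [0.87, -0.494, -0.0, -0.001]
contact_force: [1.6, 6.9, -1.2]
width: 10.7
gripper_force: 40.8
```

```bash
python3 -c "
from h import *
kn(3)"
```

```text
t 15.15 cw 1.2945 Tz 0.0966 j6t -0.1289 F [ 1.6  6.9 -1.2] [467.9 221.5  74. ] 10.7
t 15.2 cw 1.2945 Tz 0.1087 j6t -0.1064 F [ 1.5  6.3 -1.7] [467.8 221.5  73.9] 10.4
t 15.25 cw 1.2944 Tz 0.0909 j6t -0.1026 F [ 1.1  6.5 -1.5] [467.8 221.5  74. ] 10.5
```

apply_moves(plan=[0, 0, 0, 0, 0, 0.05, 8, 0, 0, 0, 0, 0, 0.05, 8, 0, 0, 0, 0, 0, 0.05, 8])

```text
t: 15.6
tcp_pos: [467.9, 221.6, 74.0]
eef_rot: [0.857, -0.515, -0.0, -0.002]
contact_force: [2.3, 6.6, -1.5]
width: 10.2
gripper_force: 40.8
```

```bash
python3 -c "
from h import *
kn(3)"
```

```text
t 15.6 cw 1.3444 Tz 0.1076 j6t -0.1338 F [ 2.3  6.6 -1.5] [467.9 221.6  74. ] 10.2
t 15.65 cw 1.3444 Tz 0.1416 j6t -0.1113 F [ 1.9  5.8 -2.2] [467.9 221.6  73.9] 10.7
t 15.7 cw 1.3444 Tz 0.0917 j6t -0.1075 F [ 1.3  6.6 -1.7] [468.  221.5  74. ] 10.5
```

apply_moves(plan=[0, 0, 0, 0, 0, 0.05, 8, 0, 0, 0, 0, 0, 0.05, 8, 0, 0, 0, 0, 0, 0.05, 8])

```text
t: 16.05
tcp_pos: [468.0, 221.6, 74.0]
eef_rot: [0.844, -0.537, -0.0, -0.002]
contact_force: [2.6, 6.7, -2.6]
width: 10.6
gripper_force: 40.7
```

```bash
python3 -c "
from h import *
kn(3)"
```

```text
t 16.05 cw 1.3944 Tz 0.1138 j6t -0.1394 F [ 2.6  6.7 -2.6] [468.  221.6  74. ] 10.6
t 16.1 cw 1.3944 Tz 0.0729 j6t -0.1168 F [ 1.6  6.8 -2.2] [468.  221.6  74. ] 10.7
t 16.15 cw 1.3944 Tz 0.0768 j6t -0.1129 F [ 2.7  5.8 -3.1] [468.  221.6  74. ] 10.6
```

```bash
cat >> h.py <<'E'
def lid():
    im=grab('scene',2); m=cv2.inRange(cv2.cvtColor(im,cv2.COLOR_BGR2HSV),(20,120,60),(35,255,255))[175:205,248:285]
    y,x=np.nonzero(m); print('lid',(x.mean()+248).round(2),(y.mean()+175).round(2),len(x))
E
python3 -c "
from h import *
lid();kn(1)"
```

```text
lid 264.64 189.34 157
t 16.3 cw 1.3943 Tz 0.0834 j6t -0.1131 F [ 2.6  5.8 -3.3] [468.  221.6  74. ] 10.5
```

apply_moves(plan=[0, 0, 0, 0, 0, 0.05, 8, 0, 0, 0, 0, 0, 0.05, 8, 0, 0, 0, 0, 0, 0.05, 8])

```text
t: 16.6
tcp_pos: [468.1, 221.6, 74.0]
eef_rot: [0.83, -0.557, -0.0, -0.002]
contact_force: [2.9, 6.7, -3.1]
width: 10.7
gripper_force: 40.7
```

```bash
python3 -c "
from h import *
lid();kn(1)"
```

```text
lid 264.8 189.35 153
t 16.7 cw 1.4443 Tz 0.1371 j6t -0.1133 F [ 1.8  5.4 -2.4] [468.1 221.7  74. ] 10.9
```

apply_moves(plan=[0, 0, 0, 0, 0, 0.05, 8, 0, 0, 0, 0, 0, 0.05, 8, 0, 0, 0, 0, 0, 0.05, 8])

```text
t: 17.0
tcp_pos: [468.2, 221.7, 74.0]
eef_rot: [0.816, -0.578, -0.0, -0.002]
contact_force: [3.2, 6.3, -3.7]
width: 10.8
gripper_force: 40.7
```

```bash
python3 -c "
from h import *
lid();kn(1)"
```

```text
lid 265.03 189.46 155
t 17.1 cw 1.4943 Tz 0.1050 j6t -0.1138 F [ 3.2  6.1 -3.6] [468.2 221.7  74. ] 10.6
```

apply_moves(plan=[0, 0, 0, 0, 0, 0.05, 8, 0, 0, 0, 0, 0, 0.05, 8, 0, 0, 0, 0, 0, 0.05, 8])

```text
t: 17.4
tcp_pos: [468.3, 221.7, 74.0]
eef_rot: [0.801, -0.598, -0.0, -0.002]
contact_force: [2.5, 6.2, -3.7]
width: 10.7
gripper_force: 40.6
```

```bash
python3 -c "
from h import *
lid();kn(1)"
```

```text
lid 265.2 189.41 157
t 17.5 cw 1.5442 Tz 0.1311 j6t -0.1142 F [ 4.1  7.2 -3.6] [468.3 221.7  74. ] 10.2
```

The lid moves by 0.19 px per step, so the jaw is now sliding the cup towards the V, with a flat baseline of −0.114. About 0.5 rad of sliding remains. I'll take larger blocks at first.

apply_moves(plan=[0, 0, 0, 0, 0, 0.05, 8, 0, 0, 0, 0, 0, 0.1, 8, 0, 0, 0, 0, 0, 0.1, 8, 0, 0, 0, 0, 0, 0.15, 8, 0, 0, 0, 0, 0, 0.15, 8, 0, 0, 0, 0, 0, 0.15, 8])

```text
t: 18.1
tcp_pos: [468.6, 221.8, 74.0]
eef_rot: [0.754, -0.657, -0.0, -0.002]
contact_force: [4.9, 7.2, -5.3]
width: 10.4
gripper_force: 40.5
```

```bash
python3 -c "
from h import *
lid();kn(1)"
```

```text
lid 265.39 189.56 158
t 18.2 cw 1.6943 Tz 0.0905 j6t -0.1149 F [ 4.9  6.7 -4.4] [468.6 221.8  74. ] 11.0
```

apply_moves(plan=[0, 0, 0, 0, 0, 0.05, 8, 0, 0, 0, 0, 0, 0.05, 8, 0, 0, 0, 0, 0, 0.1, 8, 0, 0, 0, 0, 0, 0.1, 8, 0, 0, 0, 0, 0, 0.1, 8])

```text
t: 18.7
tcp_pos: [468.8, 221.8, 74.0]
eef_rot: [0.721, -0.693, -0.0, -0.002]
contact_force: [5.6, 6.0, -5.6]
width: 10.8
gripper_force: 40.4
```

```bash
python3 -c "
from h import *
lid();kn(1)"
```

```text
lid 265.7 189.56 157
t 18.8 cw 1.7942 Tz 0.1012 j6t -0.1157 F [ 5.   6.9 -5.8] [468.8 221.7  74. ] 10.7
```

apply_moves(plan=[0, 0, 0, 0, 0, 0.05, 8, 0, 0, 0, 0, 0, 0.05, 8, 0, 0, 0, 0, 0, 0.05, 8])

```text
t: 19.1
tcp_pos: [468.9, 221.8, 74.0]
eef_rot: [-0.703, 0.711, 0.0, 0.002]
contact_force: [5.8, 6.8, -6.2]
width: 10.5
gripper_force: 40.4
```

```bash
python3 -c "
from h import *
lid();kn(1)"
```

```text
lid 265.96 189.69 155
t 19.2 cw -4.439 Tz 0.1761 j6t -0.1169 F [ 6.6  6.9 -5.8] [468.9 221.8  74. ] 10.3
```

apply_moves(plan=[0, 0, 0, 0, 0, 0.05, 8, 0, 0, 0, 0, 0, 0.05, 8, 0, 0, 0, 0, 0, 0.05, 8])

```text
t: 19.5
tcp_pos: [469.0, 221.8, 74.0]
eef_rot: [-0.685, 0.729, 0.0, 0.002]
contact_force: [6.6, 5.9, -5.9]
width: 10.8
gripper_force: 40.3
```

```bash
python3 -c "
from h import *
lid();kn(1)"
```

```text
lid 266.09 189.69 156
t 19.6 cw -4.389 Tz 0.1127 j6t -0.1172 F [ 4.9  6.4 -5.3] [469.  221.8  74. ] 10.8
```

apply_moves(plan=[0, 0, 0, 0, 0, 0.05, 8, 0, 0, 0, 0, 0, 0.05, 8, 0, 0, 0, 0, 0, 0.05, 8])

```text
t: 19.9
tcp_pos: [469.1, 221.8, 74.0]
eef_rot: [-0.667, 0.745, 0.0, 0.002]
contact_force: [6.8, 5.3, -6.8]
width: 10.3
gripper_force: 40.3
```

```bash
python3 -c "
from h import *
lid();kn(1)"
```

```text
lid 266.16 189.79 156
t 20.0 cw -4.3391 Tz 0.0466 j6t -0.1177 F [ 6.7  6.1 -5.7] [469.1 221.8  74. ] 10.5
```

apply_moves(plan=[0, 0, 0, 0, 0, 0.05, 8, 0, 0, 0, 0, 0, 0.05, 8, 0, 0, 0, 0, 0, 0.05, 8])

```text
t: 20.3
tcp_pos: [469.2, 221.8, 74.0]
eef_rot: [-0.648, 0.762, 0.0, 0.002]
contact_force: [6.6, 5.7, -6.2]
width: 10.7
gripper_force: 40.3
```

```bash
python3 -c "
from h import *
lid();kn(1)"
```

```text
lid 266.35 189.72 158
t 20.4 cw -4.2891 Tz 0.1414 j6t -0.1180 F [ 6.4  5.9 -6.4] [469.2 221.8  74. ] 10.6
```

apply_moves(plan=[0, 0, 0, 0, 0, 0.05, 8, 0, 0, 0, 0, 0, 0.05, 8, 0, 0, 0, 0, 0, 0.05, 8])

```text
t: 20.7
tcp_pos: [469.3, 221.8, 74.0]
eef_rot: [-0.629, 0.778, 0.0, 0.003]
contact_force: [7.3, 5.3, -6.7]
width: 10.6
gripper_force: 40.2
```

```bash
python3 -c "
from h import *
lid();kn(1)"
```

```text
lid 266.39 189.79 160
t 20.8 cw -4.2391 Tz 0.0989 j6t -0.1185 F [ 7.4  6.8 -6.5] [469.3 221.8  74. ] 10.6
```

apply_moves(plan=[0, 0, 0, 0, 0, 0.05, 8, 0, 0, 0, 0, 0, 0.05, 8, 0, 0, 0, 0, 0, 0.05, 8])

```text
t: 21.1
tcp_pos: [469.4, 221.8, 74.0]
eef_rot: [-0.609, 0.793, 0.0, 0.003]
contact_force: [8.6, 5.2, -6.8]
width: 10.6
gripper_force: 40.2
```

```bash
python3 -c "
from h import *
lid();kn(1)"
```

```text
lid 266.37 189.8 158
t 21.2 cw -4.1892 Tz 0.1240 j6t -0.1223 F [ 8.2  5.8 -6.4] [469.4 221.7  74. ] 10.5
```

The joint torque rises for the first time (−0.1185 → −0.1223) and the lid has stopped, so the V is touching. From here I take one step at a time.

apply_moves(plan=[0, 0, 0, 0, 0, 0.05, 8, 0, 0, 0, 0, 0, 0.05, 8, 0, 0, 0, 0, 0, 0.05, 8])

```text
t: 21.5
tcp_pos: [469.4, 221.7, 74.0]
eef_rot: [-0.589, 0.808, 0.0, 0.003]
contact_force: [9.0, 5.5, -7.5]
width: 10.7
gripper_force: 40.2
```

```bash
python3 -c "
from h import *
lid();kn(1)"
```

```text
lid 266.37 189.8 158
t 21.6 cw -4.1393 Tz 0.1758 j6t -0.1492 F [ 8.3  5.4 -6.7] [469.5 221.7  74. ] 10.7
```

apply_moves(plan=[0, 0, 0, 0, 0, 0.05, 8, 0, 0, 0, 0, 0, 0.05, 8, 0, 0, 0, 0, 0, 0.05, 8])

```text
t: 21.9
tcp_pos: [469.6, 221.7, 74.0]
eef_rot: [-0.569, 0.823, 0.0, 0.003]
contact_force: [9.6, 5.9, -7.1]
width: 10.5
gripper_force: 40.2
```

```bash
python3 -c "
from h import *
lid();kn(1)"
```

```text
lid 266.41 189.77 157
t 22.0 cw -4.0893 Tz 0.1944 j6t -0.1841 F [ 9.3  4.6 -8.1] [469.5 221.7  74. ] 10.8
```

apply_moves(plan=[0, 0, 0, 0, 0, 0.05, 8, 0, 0, 0, 0, 0, 0.05, 8, 0, 0, 0, 0, 0, 0.05, 8])

```text
t: 22.3
tcp_pos: [469.6, 221.6, 74.0]
eef_rot: [-0.548, 0.837, 0.0, 0.003]
contact_force: [9.5, 5.4, -8.6]
width: 10.7
gripper_force: 40.3
```

```bash
python3 -c "
from h import *
lid();kn(1)"
```

```text
lid 266.41 189.77 157
t 22.4 cw -4.0395 Tz 0.2182 j6t -0.2216 F [ 8.5  5.1 -8.1] [469.6 221.7  74. ] 10.5
```

The rise is 0.103 N m, about 10–12 N. One last 0.03 rad, then I let go and withdraw straight up.

apply_moves(plan=[0, 0, 0, 0, 0, 0.03, 8, 0, 0, 0, 0, 0, 0.03, 8, 0, 0, 0, 0, 0, 0.03, 8, 0, 0, 0, 0, 0, 0.03, 8])

```text
t: 22.8
tcp_pos: [469.7, 221.6, 74.0]
eef_rot: [-0.535, 0.845, 0.0, 0.003]
contact_force: [9.6, 4.7, -8.6]
width: 10.6
gripper_force: 40.5
```

```bash
python3 -c "
from h import *
lid();kn(1)"
```

```text
lid 266.37 189.8 158
t 22.9 cw -4.0097 Tz 0.3031 j6t -0.2858 F [ 9.8  5.1 -8. ] [469.7 221.7  74. ] 10.8
```

apply_moves(plan=[0, 0, 0, 0, 0, 0, 14, 0, 0, 0, 0, 0, 0, 20, 0, 0, 0, 0, 0, 0, 24, 0, 0, 0, 0, 0, 0, 24, 0, 0, -10, 0, 0, 0, 24, 0, 0, -30, 0, 0, 0, 24, 0, 0, -60, 0, 0, 0, 24, 0, 0, -90, 0, 0, 0, 24, 0, 0, -120, 0, 0, 0, 24, 0, 0, -120, 0, 0, 0, 24])

```text
t: 23.9
tcp_pos: [469.1, 220.7, 199.2]
eef_rot: [-0.534, 0.845, -0.0, 0.004]
contact_force: [0.3, 0.7, 0.6]
width: 23.8
gripper_force: 0.0
```

```bash
python3 -c "
from h import *
lid();kn(1)
cv2.imwrite('pics/s9.png',cv2.resize(grab('scene',4)[150:260,195:410],None,fx=3.6,fy=3.6,interpolation=2))"
```

```text
lid 266.46 189.76 156
t 24.0 cw -4.0057 Tz 0.0216 j6t 0.0013 F [-1.  -0.1 -0.9] [467.  219.9 194.9] 23.6
```

View pics/s9.png

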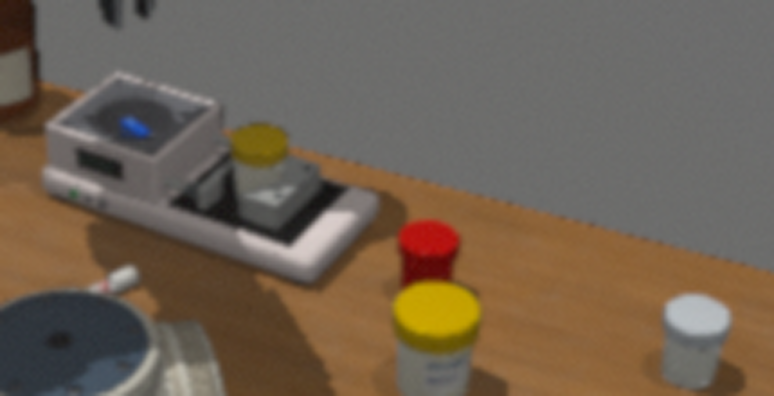

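The gripper is clear of everything. The yellow cup stands upright at crop (260,155), pressed between jaw and V, and the white cup (695,340) is undisturbed. By turn angle past the first push (0.187 rad) the clamp force is about 13–15 N. I'm handing in.

```bash
python3 -c "
from workcell import manip
print(manip.sign_off())"
```

```text
the job is handed in; nothing more can be done
None
```

The job is handed in: the yellow-lidded cup stands upright against the V, clamped at an estimated 13–15 N (judged from the knob's turn and torque, not measured directly), with the gripper withdrawn; the sign-off gave no verdict.

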